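Close a tile-gluing press by four clicks and hold it

TASK

On the kitchen worktop, nudge the three loose wall tiles along their lanes in the gluing press until each one lies flush against the fence at the far end. Then draw the press's sprung lever round by its upright grip exactly four clicks, never a fifth, so that the clamp bar bears on the tiles, and finish while holding the lever there, as it springs back open if let go. Leave the other things on the worktop where they are.

Things in the scene. Friction and masses are not known exactly. Their poses are not given: they have to be found in the camera images.
- press: Gluing press, fixed: plywood board 250 x 345 x 12 mm on the worktop. Origin on the worktop under the middle lane; x points along the lanes to the fence (away from the robot), y to the left, z up. All 'press frame' values are in this frame. Three open-topped lanes along x, centred at y = -74, 0, +74 mm, each 69 mm wide between ribs 5 mm wide and 6 mm above the board, open at the near end (x = -120 mm).
- fence (a point): Middle of the fence's face which the tiles must touch, at board height: x = +90, y = 0, z = 12 mm in the press frame. The aluminium fence crosses all three lanes at their far end; its top is 30 mm above the worktop.
- tile_right_c (a point): Centre of the loose white ceramic wall tile in the right lane (y = -74 mm in the press frame). 130 mm long (its x axis, along the lane) x 65 x 8 mm, about 0.14 kg, flat on the board, its top 20 mm above the worktop (2 mm above the ribs). Flush with the fence when this centre is at x = +25 mm in the press frame; it starts 20 to 45 mm short. Pushed on its near edge it slides easily.
- tile_mid_c (a point): Centre of the same kind of tile in the middle lane (y = 0 in the press frame).
- tile_left_c (a point): Centre of the same kind of tile in the left lane (y = +74 mm in the press frame).
- lever_axis (a point): Point on the lever's upright turning axis at the height of the middle of its grip (94 mm above the worktop); fixed, at x = +60, y = -180 mm in the press frame. Below it a grey click housing stands at x = +20 to +110, y = -215 to -145 mm; nothing of it is higher than 70 mm.
- lever_pin (a point): Middle of the lever's upright round grip: plain pale wood, 18 mm across, 56 mm tall, standing free from 66 to 122 mm above the worktop at the end of the flat steel arm (top at 66 mm), 120 mm from the turning axis. It does not spin on the arm.
- lever (a joint): Lever angle, rad: 0 open as found (arm pointing right, 5 degrees from the press's -y towards -x), growing clockwise seen from above, the grip coming towards the robot. A click every 0.26 rad: resistance climbs by some 5 N, then drops by as much around 0.13, 0.39, 0.65, 0.91 (fourth), 1.17 (fifth); the fourth notch is centred on 1.04. Takes up to 16 N at the grip; springs back to 0 if let go.
- bar: Clamp bar across the far ends of the lanes (x = +66 to +86 mm in the press frame): aluminium, rubber sole, 20 x 212 x 8 mm, sprung under a yoke; origin in the middle of its underside, 33 mm above the worktop when open; guide posts at its ends reach 78 mm. Worked by the lever alone: down about 3.8 mm a click, meeting tiles at the fence near the fourth click.
- mug: White mug, 82 mm across, 90 mm tall, handle on its +y side, left of the press; origin under its base. Bystander.
- tin: Small steel tin, 60 mm across, 50 mm tall, close to the left of the press; origin under its base. Bystander.
- tub: White adhesive tub, 72 mm across, 65 mm tall, beyond the press; origin under its base. Bystander.
- screwdriver: Screwdriver lying beyond the press, along its x axis; origin under it. Bystander.
- spacers: Small cardboard box of tile spacers, 55 x 40 x 25 mm, lying on the press's board at its near right corner, so its top is 37 mm above the worktop; origin under it. Bystander.
- grout: White bottle, 64 mm across, 150 mm tall, standing to the right; origin under its base. Bystander.
There are look-alikes about, which are no part of the job. What is shaped like the part that bears tile_right_c but green or yellow is not meant. Leave any yellow look-alike of the part that bears tile_left_c alone.

How it is judged:
By the outcome, as a careful person would: the job done as asked, in the order asked, and still so for the second after the job is handed in, while the arm keeps its last pose, push and grip.
It also fails if it takes over 61 s, if anything falls off the work surface, if the arm or the gripper's body presses on something with over 40 N, if the wrist force passes 120 N, or if a joint passes its speed limit or range.

ROBOT

A 6-joint arm with a two-finger parallel gripper is mounted at the origin on the work surface. World frame = base frame: x ahead of the robot, y to its left, z up, the work surface at z = 0. Lengths are in mm, angles in rad, forces in N, time in s.
With the tool pointing down it reaches from about 275 to 1000 mm from the base axis. Payload 8.4 kg.
Tool frame: the origin (TCP) lies between the finger pads; the fingertips stand r.tips_ahead ahead of it and the grasp point (between the pads) lies 6 mm ahead of it (r.tips_ahead is the distance from the TCP to the fingertips, in mm); z points along the fingers, y is the line along which they close (so a half turn about z gives the same grasp; the last joint's range is limited). The gripper opens to 85 mm and grips with 20 to 120 N. Pads are 22 mm wide; open, the fingers measure 114 mm over their backs; the gripper's body (76 mm by 85 mm) begins 54 mm behind the grasp point. The pads swing forward as they close: fully open they stand 13 mm farther back than shut.
Start: joints at [-1.286, 0.353, 1.633, -0, 1.155, -0.002], TCP at [176.801, -599.474, 256.281] pointing down, gripper open.
Joint ranges: [-2.63, 2.63], [-0.92, 2.1], [0.06, 2.66], [-1.3, 4.44], [0, 2.69], [-3.02, 3.02]. Speed limits (rad/s): [2.22, 2.22, 2.79, 3.14, 3.14, 3.14].

INTERFACE

Orientations are given as [roll, pitch, yaw] about the fixed x, y, z axes, in that order (R = Rz(yaw) Ry(pitch) Rx(roll)).
In Python, from rig import r gives the robot as it stands.
- The arm moves only by the tool carry_out, never from a script. Its arguments are lists of equal length, an entry for each row: "delta_pos": the shift along the tool's x, y, z in m, a list of three; "rot": the turn, a rotation vector about the tool's x, y, z in degrees, a list of three. A call has 1 to 8 rows; each row is the pose to reach, as a shift and turn from the pose commanded when the call began, along the tool's axes at that moment; what a row does not reach only later rows make up. A row lasts 1/8 s, in which the tool goes at most 62.5 mm and 10.7 degrees, less where a joint would pass 70% of its speed; a pose out of reach is approached as far as the arm can. A call with a gripper value outside its range is refused whole. "claw" is the finger opening in m, from 0 to 0.0854, set as the call begins (left out, the last holds). The fingers move at their own pace and stop on an object; "grip_force" is the grip in N (left out, the last holds). Time passes only in rows, so rows that repeat a pose let the fingers close. It gives the time, the measured TCP pose, the force, the opening and the grip force at its end, in the units of the state.
- r.sense(): the state, without advancing time (a new reading comes with each control period).
- r.grab_frame(name): name is "scene" or "top"; returns the picture (384x512x3 uint8, blue, green, red); there is no depth.
- r.camera_info(name): a dict with "fx", "fy", "cx", "cy" (pixels), "pose" (4x4, takes a point from camera to world coordinates). Camera axes: x right, y down, z forward; pixel columns grow to the right and rows downward; lengths in mm; the calibration is good to about 2 mm. A picture is of the moment at which its call begins. camera_info takes no time and is no camera call.
- r.sign_off(): hands the job in; it is judged then, once.
Trained networks look in the newest picture that a camera, given by its name, has taken for a name from the list of things; names that differ only in an ending like _2 or _b are one class to them, and where a whole thing is asked for, a point or a joint stands for the part that bears it (a point fixed in the world has none). Each returns a list of dicts, best first, with "p" (0 to 1); they miss things now and then, are a little off and sometimes report something else, mostly with a low value. They report only what shows in the picture. A call takes as long as a camera call. They do not tell look-alikes from the thing itself.
- r.recognise(thing, camera): "box" ([left, top, right, bottom] in pixels, round what is visible of it).
- r.cut_out(thing, camera): "mask" (384x512 bool, what is visible of it) and "box" ([left, top, right, bottom] in pixels, round what is visible of it).
The state is a dict: "clock": time; "qpos": joint angles; "qvel": joint speeds; "joint_efforts": joint torques, N m; "eef_pos": TCP position; "tcp_rot": TCP orientation; "contact_force": force on the tool from outside, world axes, zero at the start; "wrist_torque": the same for the moment, N m; "opening": opening from 0.0 (shut) to 1.0 (fully open); "grasp_force": force on a finger pad.
Only numpy, scipy, OpenCV 4.12 (cv2) and the standard library are available. Lean on these libraries where they do the work, as an engineer would, in place of code of your own. Each camera call takes 0.05 s, during which the arm holds its last target. There are 200 camera calls.

## Working session

There is one attempt and no reset: what is moved stays moved. The work goes in short steps, Python scripts to look and compute and a tool call to move; the robot and the scene stay as the last step left them, time stands still between calls to the robot, and variables do not carry over. Pictures are saved under pics/ and viewed, at most 10 in all, crops included, and the job is handed in when it is done.

Besides the shell and the picture viewer there is one more tool, called after "Call:" as name(argument=value, ...), one argument or row to a line, values as JSON. carry_out: Moves the arm, as the interface text tells. Its arguments: {"type":"object","properties":{"delta_pos":{"type":"array","items":{"type":"array","items":{"type":"number"}}},"rot":{"type":"array","items":{"type":"array","items":{"type":"number"}}},"claw":{"type":"number"},"grip_force":{"type":"number"}},"required":["delta_pos","rot"]}

```bash
ls; mkdir -p pics; python3 - <<'E'
from rig import r
import cv2
print(r.sense(), r.tips_ahead)
for c in("scene","top"):
    cv2.imwrite(f"pics/{c}0.png",r.grab_frame(c)); i=r.camera_info(c); print(c,i)
    for t in("press","tile_right_c","tile_mid_c","tile_left_c","lever_pin","bar","spacers","grout","mug","tin"):
        print(t,[(round(d["p"],2),[round(float(x)) for x in d["box"]]) for d in r.recognise(t,c)][:5])
E
```

```text
pics
{'clock': 0.0, 'qpos': array([-1.28642593e+00,  3.53639880e-01,  1.63411862e+00, -1.14573014e-05,
        1.15519898e+00, -2.37943678e-03]), 'qvel': array([-0.0008067 ,  0.00189068,  0.00072227,  0.00010246,  0.00048034,
        0.00085633]), 'joint_efforts': array([-2.22220493e-03, -6.05258489e+01, -3.42068696e+01, -3.19192368e-04,
        9.41037841e-03, -7.14289907e-07]), 'eef_pos': array([ 176.66061699, -599.06283106,  255.57345825]), 'tcp_rot': array([-3.14022781e+00,  7.22813488e-06,  2.86754472e-01]), 'contact_force': array([ 0.57861809, -0.10350206, -0.10130753]), 'wrist_torque': array([ 0.02200974, -0.05376953, -0.04714009]), 'grasp_force': 0.0, 'opening': 0.9988594098618573} 25.0
scene {'fx': 465.9299805724745, 'fy': 465.9299805724745, 'cx': 257.3056766184489, 'cy': 180.94937831974437, 'pose': array([[-3.58760427e-01,  7.99704126e-01, -4.81419014e-01,
         1.22608066e+03],
       [ 9.33318142e-01,  2.99354094e-01, -1.98253304e-01,
         2.73091775e+02],
       [-1.44292324e-02, -5.20442539e-01, -8.53774772e-01,
         1.33752239e+03],
       [ 0.00000000e+00, 
[... 893 characters left out ...]
10e-02,  2.98554586e-02,
        -2.44395977e+01],
       [-3.11486081e-02, -5.45837659e-02, -9.98023235e-01,
         1.21160578e+03],
       [ 0.00000000e+00,  0.00000000e+00,  0.00000000e+00,
         1.00000000e+00]])}
press [(0.92, [182, 156, 353, 249])]
tile_right_c [(0.91, [246, 181, 271, 230]), (0.84, [310, 271, 362, 301]), (0.82, [163, 272, 211, 311])]
tile_mid_c [(0.73, [219, 180, 248, 230])]
tile_left_c [(0.87, [86, 238, 140, 276]), (0.79, [195, 182, 215, 228])]
lever_pin [(0.83, [284, 166, 358, 198])]
bar []
spacers [(0.69, [282, 220, 297, 243])]
grout [(0.8, [389, 213, 426, 236])]
mug [(0.63, [154, 221, 177, 245]), (0.59, [112, 142, 156, 176])]
tin [(0.68, [153, 224, 177, 244])]
```

```bash
python3 - <<'E'
import cv2
a=cv2.imread("pics/top0.png"); cv2.imwrite("pics/top0c.png",cv2.resize(a[120:320,80:400],None,fx=2.5,fy=2.5,interpolation=cv2.INTER_CUBIC))
a=cv2.imread("pics/scene0.png"); cv2.imwrite("pics/scene0c.png",cv2.resize(a[90:300,130:430],None,fx=2.6,fy=2.6,interpolation=cv2.INTER_CUBIC))
E
```

```text
(no output)
```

View pics/top0c.png

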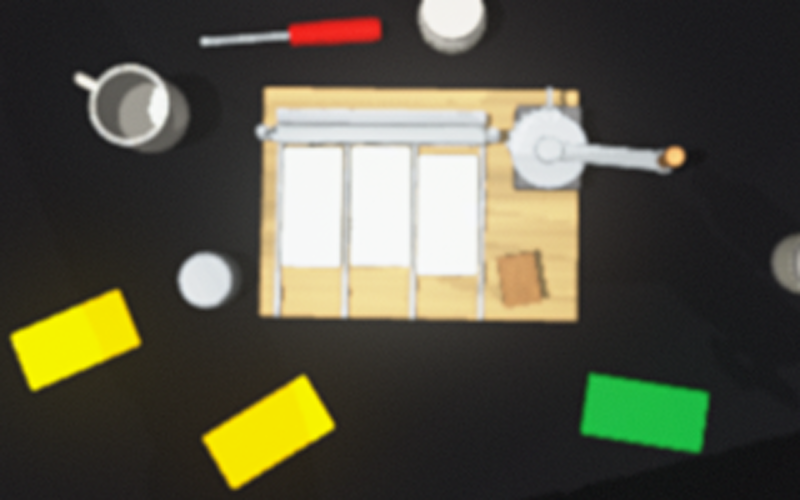

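View pics/scene0c.png

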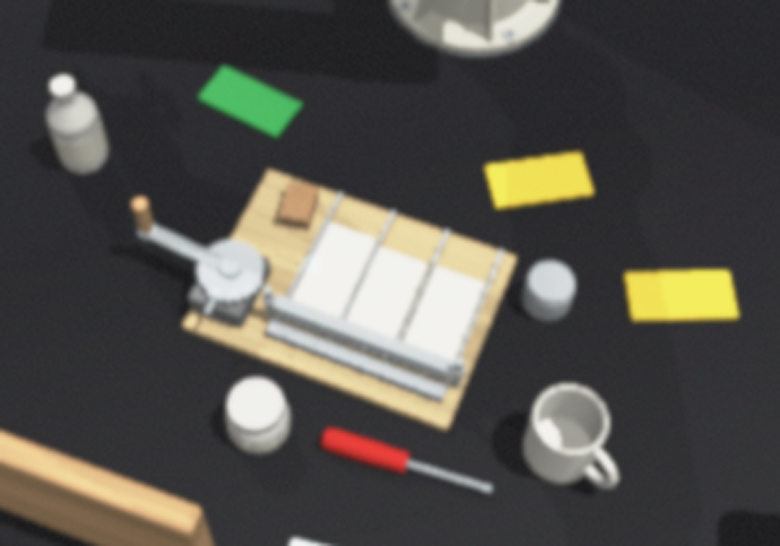

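The top view shows white tiles in the lanes (crop x≈310, 380, 447; near edges at y≈267–275), and the lever grip at crop (675,156). The yellow tiles (75,340), (268,432) and the green one (645,412) lie outside the press, so they are look-alikes. The three white tiles in the lanes are the ones meant.

```bash
cat > h.py <<'E'
import numpy as np, cv2
from rig import r
def ray(c,uv,z):
    i=r.camera_info(c);P=i["pose"];uv=np.atleast_2d(uv).astype(float)
    d=np.c_[(uv[:,0]-i["cx"])/i["fx"],(uv[:,1]-i["cy"])/i["fy"],np.ones(len(uv))]@P[:3,:3].T
    o=P[:3,3]; return (o+d*((z-o[2])/d[:,2])[:,None])[:,:2]
def proj(c,p):
    i=r.camera_info(c);P=i["pose"];q=(np.atleast_2d(p)-P[:3,3])@P[:3,:3]
    return np.c_[q[:,0]/q[:,2]*i["fx"]+i["cx"],q[:,1]/q[:,2]*i["fy"]+i["cy"]]
def hull_rect(c,m,z):
    k,_=cv2.findContours(m.astype(np.uint8),cv2.RETR_EXTERNAL,cv2.CHAIN_APPROX_NONE)
    k=max(k,key=cv2.contourArea)[:,0]
    return cv2.minAreaRect(ray(c,k,z).astype(np.float32))
def tiles(c,img):
    h=cv2.cvtColor(img,cv2.COLOR_BGR2HSV); return (h[...,1]<40)&(h[...,2]>225)
E
python3 - <<'E'
from h import *
for c in("top","scene"):
    im=cv2.imread(f"pics/{c}0.png"); h=cv2.cvtColor(im,cv2.COLOR_BGR2HSV)
    wood=((h[...,0]>8)&(h[...,0]<25)&(h[...,1]>60)&(h[...,2]>120)).astype(np.uint8)
    n,l,s,_=cv2.connectedComponentsWithStats(wood)
    if c=="top": wood[:, :]=wood*(np.arange(512)<315)
    else: wood[260:]=0; wood[:,:195]=0
    wood=cv2.morphologyEx(cv2.copyMakeBorder(wood,0,0,0,0,0),cv2.MORPH_CLOSE,np.ones((5,5)))
    pts=np.argwhere(wood)[:,::-1]
    n,l,s,_=cv2.connectedComponentsWithStats(wood)
    big=[i for i in range(1,n) if s[i,4]>60 ]
    pts=np.argwhere(np.isin(l,big))[:,::-1]
    R=cv2.minAreaRect(ray(c,pts,12).astype(np.float32)); print(c,R); print(cv2.boxPoints(R).round(1).tolist(),proj(c,np.c_[cv2.boxPoints(R),[12]*4]).round().tolist())
    t=tiles(c,im).astype(np.uint8)
    n,l,s,_=cv2.connectedComponentsWithStats(t)
    for i in range(1,n):
        if s[i,4]>150: print(s[i],hull_rect(c,l==i,20))
E
```

```text
top ((754.5687255859375, 260.16522216796875), (772.4690551757812, 893.8834838867188), 0.5067435503005981)
[[364.3999938964844, 703.7000122070312], [372.29998779296875, -190.1999969482422], [1144.699951171875, -183.3000030517578], [1136.800048828125, 710.5]] [[-0.0, 271.0], [324.0, 262.0], [313.0, -15.0], [-0.0, 0.0]]
[  69    0  128   51 3477] ((1045.6029052734375, 328.69140625), (361.48809814453125, 144.2403564453125), 87.76835632324219)
[ 309    0  120   38 2869] ((1039.7490234375, -332.06109619140625), (327.0303649902344, 104.48048400878906), 87.76832580566406)
[ 51  43  30  30 705] ((959.025390625, 516.5390014648438), (82.73576354980469, 83.70890045166016), 89.91765594482422)
[ 172   52   50   30 1161] ((921.2882690429688, 147.8587646484375), (67.5754165649414, 136.14894104003906), 5.729834079742432)
[249 113  23  22 397] ((754.89697265625, -25.780113220214844), (60.53899383544922, 58.41813278198242), 88.3347396850586)
[191 163  83   5 282] ((642.1314086914062, 54.06415557861328), (225.27493286132812, 11.047452926635742), 88.45478820800781)
[284 164  31  30 547] ((598.99176025390
[... 1695 characters left out ...]
.583499908447266), (52.89809036254883, 61.246578216552734), 20.6497859954834)
[ 237  298   51   35 1134] ((889.6602783203125, 138.29922485351562), (66.14020538330078, 136.353271484375), 5.5324320793151855)
[474 299  38  15 325] ((633.4121704101562, 738.3297729492188), (31.714860916137695, 101.75502014160156), 9.741873741149902)
[463 315  49  21 269] ((700.9082641601562, 730.4014282226562), (35.316490173339844, 127.25775146484375), 5.30240535736084)
[   0  326  109   58 3543] ((1185.6513671875, -341.900146484375), (147.9260711669922, 295.667724609375), 20.911346435546875)
[368 332  31  32 771] ((856.8636474609375, 475.6586608886719), (81.83949279785156, 80.36270904541016), 13.996744155883789)
```

```bash
cat >> h.py <<'E'
E
python3 - <<'E'
from h import *
from scipy.optimize import least_squares as ls
T=np.array([[264,87],[578,91],[578,320],[260,316]])/2.5+[79.7,119.7]
S=np.array([[447,430],[183,326],[268,168],[517,258]])/2.6+[129.7,89.7]
for c,p in(("top",T),("scene",S)): print(c,ray(c,p,12).round(1).tolist())
W=np.array([ray("top",T,12),ray("scene",S,12)])
# FL FR NR NL ; x far 130 near -120
def f(q):
    x,y,a,yl=q; L=np.array([[130,yl],[130,yl-345],[-120,yl-345],[-120,yl]])
    R=np.array([[np.cos(a),-np.sin(a)],[np.sin(a),np.cos(a)]])
    return (L@R.T+[x,y]-W).ravel()
s=ls(f,[540,58,0,115]);print(s.x,s.fun.reshape(2,4,2).round(1).tolist())
# scene tiles: sub-edge; lever pin top (z=122) and lever axis
print("pin top",ray("top",[675/2.5+79.7,156/2.5+119.7],122),ray("scene",[140/2.6+129.7,201/2.6+89.7],120))
print("spacers",ray("top",np.array([[498,254],[537,250],[547,298],[507,306]])/2.5+[79.7,119.7],37))
E
```

```text
top [[676.0, 183.3], [662.0, -163.4], [411.5, -155.7], [423.2, 191.4]]
scene [[677.3, 185.7], [662.0, -160.2], [407.8, -152.8], [425.2, 195.8]]
[ 5.40066904e+02  6.56713988e+01 -3.88880228e-02  1.22511995e+02] [[[-1.2, -0.3], [-0.7, 1.7], [-0.0, 3.8], [1.8, 1.3]], [[-2.6, -2.7], [-0.7, -1.5], [3.7, 0.8], [-0.3, -3.1]]]
pin top [[ 577.88418486 -244.49291295]] [[ 572.75727156 -243.91175918]]
spacers [[ 485.03449536  -69.90059675]
 [ 488.3545296  -111.6228427 ]
 [ 437.01178235 -120.79829567]
 [ 429.42639849  -78.01611891]]
```

Call:
carry_out(
  delta_pos=[
    [0.05,-0.06,0],
    [0.1,-0.118,0],
    [0.15,-0.177,0],
    [0.2,-0.236,0],
    [0.25,-0.295,0],
    [0.3,-0.354,0],
    [0.35,-0.413,0],
    [0.39,-0.46,0],
  ],
  rot=[
    [0,0,3],
    [0,0,6],
    [0,0,9],
    [0,0,12],
    [0,0,15],
    [0,0,18.6],
    [0,0,18.6],
    [0,0,18.6],
  ],
  claw=0,
)

```text
clock: 2.1
eef_pos: [379.6, -140.4, 256.7]
tcp_rot: [3.141, -0.001, -0.038]
contact_force: [0.2, -0.7, -0.6]
opening: -0.001
grasp_force: 0.0
```

Call:
carry_out(
  delta_pos=[
    [0,0,0],
    [0,0,0],
  ],
  rot=[
    [0,0,0],
    [0,0,0],
  ],
)

```text
clock: 2.35
eef_pos: [379.0, -142.2, 256.4]
tcp_rot: [3.141, -0.0, -0.036]
contact_force: [-0.5, 0.3, 0.4]
opening: 0.002
grasp_force: 0.0
```

Call:
carry_out(
  delta_pos=[
    [0.022,-0.056,0],
    [0.045,-0.112,0],
    [0.052,-0.132,0],
    [0.052,-0.132,0.06],
    [0.052,-0.132,0.12],
    [0.052,-0.132,0.18],
    [0.052,-0.132,0.18],
    [0.052,-0.132,0.18],
  ],
  rot=[
    [0,0,0],
    [0,0,0],
    [0,0,0],
    [0,0,0],
    [0,0,0],
    [0,0,0],
    [0,0,0],
    [0,0,0],
  ],
)

```text
clock: 3.35
eef_pos: [436.9, -13.3, 77.8]
tcp_rot: [3.142, -0.001, -0.04]
contact_force: [1.3, 0.3, 0.1]
opening: 0.005
grasp_force: 0.0
```

```bash
python3 - <<'E'
from h import *
a=r.grab_frame("scene"); cv2.imwrite("pics/s1.png",cv2.resize(a[120:270,170:370],None,fx=4,fy=4,interpolation=cv2.INTER_CUBIC))
E
```

```text
(no output)
```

View pics/s1.png

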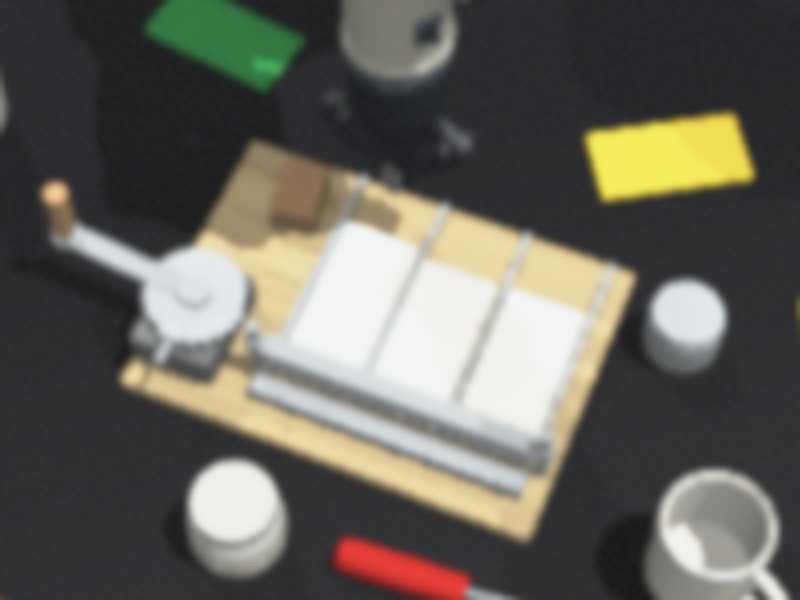

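The shut fingers at (390,180) hang over the near end of the right lane, clear of the spacer box at (300,195).

Call:
carry_out(
  delta_pos=[
    [0,0,0.025],
    [0,0,0.035],
    [0,0,0.037],
    [0,0,0.037],
  ],
  rot=[
    [0,0,0],
    [0,0,0],
    [0,0,0],
    [0,0,0],
  ],
)

```text
clock: 3.9
eef_pos: [436.6, -12.3, 40.2]
tcp_rot: [-3.142, -0.001, -0.038]
contact_force: [0.2, 0.7, 0.1]
opening: -0.001
grasp_force: 0.0
```

Call:
carry_out(
  delta_pos=[
    [0.008,0,0],
    [0.014,0,0],
    [0.019,0,0],
    [0.024,0,0],
    [0.029,0,0],
    [0.034,0,0],
    [0.038,0,0],
    [0.041,0,0],
  ],
  rot=[
    [0,0,0],
    [0,0,0],
    [0,0,0],
    [0,0,0],
    [0,0,0],
    [0,0,0],
    [0,0,0],
    [0,0,0],
  ],
)

```text
clock: 4.9
eef_pos: [477.3, -13.8, 39.3]
tcp_rot: [-3.142, -0.0, -0.038]
contact_force: [-0.7, 0.2, 0.8]
opening: -0.002
grasp_force: 0.5
```

Call:
carry_out(
  delta_pos=[
    [0.0015,0,0],
    [0.003,0,0],
    [0.0045,0,0],
    [0.0045,0,0],
  ],
  rot=[
    [0,0,0],
    [0,0,0],
    [0,0,0],
    [0,0,0],
  ],
)

```text
clock: 5.4
eef_pos: [481.7, -14.0, 39.3]
tcp_rot: [-3.142, -0.001, -0.038]
contact_force: [0.1, -0.3, 0.1]
opening: -0.001
grasp_force: 0.1
```

Call:
carry_out(
  delta_pos=[
    [0.0015,0,0],
    [0.003,0,0],
    [0.0045,0,0],
    [0.0045,0,0],
  ],
  rot=[
    [0,0,0],
    [0,0,0],
    [0,0,0],
    [0,0,0],
  ],
)

```text
clock: 5.9
eef_pos: [486.3, -14.1, 39.3]
tcp_rot: [-3.142, -0.001, -0.038]
contact_force: [0.2, -0.5, 0.3]
opening: -0.0
grasp_force: 0.1
```

```bash
python3 - <<'E'
from h import *
a=r.grab_frame("scene"); cv2.imwrite("pics/s2.png",cv2.resize(a[150:250,200:340],None,fx=5,fy=5,interpolation=cv2.INTER_CUBIC))
E
```

```text
(no output)
```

View pics/s2.png

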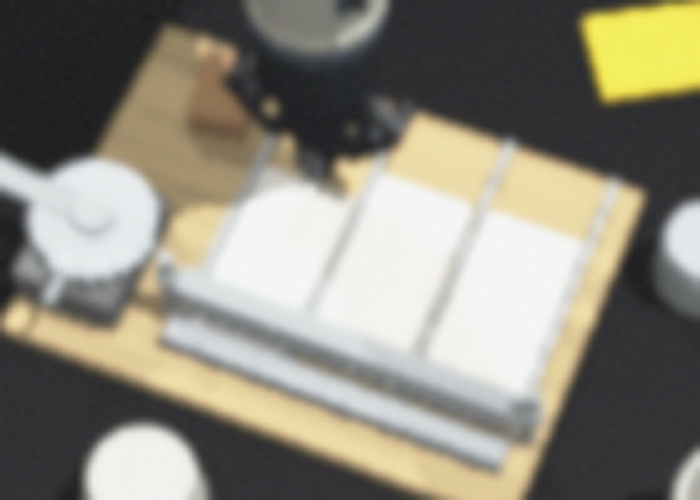

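The fingertip (320,170) is at the right tile's near edge and no fence contact shows in the force yet, so I keep pushing.

Call:
carry_out(
  delta_pos=[
    [0.0015,0,0],
    [0.003,0,0],
    [0.0045,0,0],
    [0.006,0,0],
  ],
  rot=[
    [0,0,0],
    [0,0,0],
    [0,0,0],
    [0,0,0],
  ],
)

```text
clock: 6.45
eef_pos: [487.6, -14.2, 38.7]
tcp_rot: [3.142, 0.009, -0.038]
contact_force: [-16.0, 0.0, 12.6]
opening: 0.002
grasp_force: 8.0
```

Call:
carry_out(
  delta_pos=[
    [0.0015,0,0],
    [0.003,0,0],
  ],
  rot=[
    [0,0,0],
    [0,0,0],
  ],
)

```text
clock: 6.7
eef_pos: [487.9, -14.2, 38.3]
tcp_rot: [3.142, 0.014, -0.038]
contact_force: [-22.3, 1.3, 17.0]
opening: -0.001
grasp_force: 11.6
```

Call:
carry_out(
  delta_pos=[
    [-0.015,0,0],
    [-0.05,0,0],
    [-0.058,0,-0.025],
    [-0.058,-0.04,-0.025],
    [-0.058,-0.074,-0.025],
    [-0.058,-0.074,-0.025],
    [-0.058,-0.074,0],
    [-0.058,-0.074,0],
  ],
  rot=[
    [0,0,0],
    [0,0,0],
    [0,0,0],
    [0,0,0],
    [0,0,0],
    [0,0,0],
    [0,0,0],
    [0,0,0],
  ],
)

```text
clock: 7.7
eef_pos: [438.8, 61.1, 38.4]
tcp_rot: [3.141, 0.002, -0.038]
contact_force: [-0.0, -0.9, 0.3]
opening: 0.003
grasp_force: 0.0
```

Call:
carry_out(
  delta_pos=[
    [0.008,0,0],
    [0.014,0,0],
    [0.019,0,0],
    [0.024,0,0],
    [0.029,0,0],
    [0.034,0,0],
    [0.038,0,0],
    [0.041,0,0],
  ],
  rot=[
    [0,0,0],
    [0,0,0],
    [0,0,0],
    [0,0,0],
    [0,0,0],
    [0,0,0],
    [0,0,0],
    [0,0,0],
  ],
)

```text
clock: 8.7
eef_pos: [481.1, 60.1, 39.2]
tcp_rot: [-3.142, -0.0, -0.038]
contact_force: [-1.4, 0.1, -0.7]
opening: 0.002
grasp_force: 0.4
```

Flush should come near x ≈ 490.

Call:
carry_out(
  delta_pos=[
    [0.0015,0,0],
    [0.003,0,0],
    [0.0045,0,0],
    [0.006,0,0],
    [0.0075,0,0],
    [0.009,0,0],
    [0.0105,0,0],
    [0.012,0,0],
  ],
  rot=[
    [0,0,0],
    [0,0,0],
    [0,0,0],
    [0,0,0],
    [0,0,0],
    [0,0,0],
    [0,0,0],
    [0,0,0],
  ],
)

```text
clock: 9.7
eef_pos: [490.3, 59.6, 39.0]
tcp_rot: [3.141, 0.005, -0.038]
contact_force: [-12.0, 2.6, 10.0]
opening: -0.002
grasp_force: 5.8
```

Call:
carry_out(
  delta_pos=[
    [0.0015,0,0],
    [0.0025,0,0],
  ],
  rot=[
    [0,0,0],
    [0,0,0],
  ],
)

```text
clock: 9.95
eef_pos: [490.5, 59.5, 38.7]
tcp_rot: [3.141, 0.01, -0.038]
contact_force: [-17.9, 4.1, 15.4]
opening: 0.002
grasp_force: 8.9
```

Call:
carry_out(
  delta_pos=[
    [-0.015,0,0],
    [-0.05,0,0],
    [-0.056,0,-0.025],
    [-0.056,-0.04,-0.025],
    [-0.056,-0.074,-0.025],
    [-0.056,-0.074,-0.025],
    [-0.056,-0.074,0],
    [-0.056,-0.074,0],
  ],
  rot=[
    [0,0,0],
    [0,0,0],
    [0,0,0],
    [0,0,0],
    [0,0,0],
    [0,0,0],
    [0,0,0],
    [0,0,0],
  ],
)

```text
clock: 10.95
eef_pos: [440.9, 134.9, 38.3]
tcp_rot: [3.141, 0.002, -0.038]
contact_force: [0.5, -0.7, -0.2]
opening: -0.001
grasp_force: 0.0
```

Call:
carry_out(
  delta_pos=[
    [0.008,0,0],
    [0.014,0,0],
    [0.019,0,0],
    [0.024,0,0],
    [0.029,0,0],
    [0.034,0,0],
    [0.038,0,0],
    [0.041,0,0],
  ],
  rot=[
    [0,0,0],
    [0,0,0],
    [0,0,0],
    [0,0,0],
    [0,0,0],
    [0,0,0],
    [0,0,0],
    [0,0,0],
  ],
)

```text
clock: 11.95
eef_pos: [483.3, 134.1, 39.2]
tcp_rot: [-3.142, -0.0, -0.038]
contact_force: [-1.5, 0.1, 0.7]
opening: 0.002
grasp_force: 0.7
```

Call:
carry_out(
  delta_pos=[
    [0.0015,0,0],
    [0.003,0,0],
    [0.0045,0,0],
    [0.006,0,0],
    [0.0075,0,0],
    [0.009,0,0],
    [0.0105,0,0],
    [0.012,0,0],
  ],
  rot=[
    [0,0,0],
    [0,0,0],
    [0,0,0],
    [0,0,0],
    [0,0,0],
    [0,0,0],
    [0,0,0],
    [0,0,0],
  ],
)

```text
clock: 12.95
eef_pos: [493.1, 133.6, 39.1]
tcp_rot: [3.141, 0.004, -0.038]
contact_force: [-11.6, 4.3, 8.9]
opening: 0.002
grasp_force: 5.7
```

Call:
carry_out(
  delta_pos=[
    [0.0015,0,0],
    [0.0025,0,0],
    [-0.02,0,0],
    [-0.035,0,-0.05],
    [-0.035,0,-0.11],
    [-0.035,0,-0.16],
    [-0.035,0.05,-0.16],
    [-0.035,0.11,-0.16],
  ],
  rot=[
    [0,0,0],
    [0,0,0],
    [0,0,0],
    [0,0,0],
    [0,0,-10],
    [0,0,-20],
    [0,0,-30],
    [0,0,-40],
  ],
  claw=0,
)

```text
clock: 13.95
eef_pos: [457.3, 30.2, 200.6]
tcp_rot: [3.14, -0.003, 0.651]
contact_force: [0.1, -0.2, 0.7]
opening: 0.001
grasp_force: 0.0
```

```bash
python3 - <<'E'
from h import *
s=r.sense(); print(s["eef_pos"].round(1),s["tcp_rot"].round(3),s["qpos"].round(3))
p=s["eef_pos"][:2];y=s["tcp_rot"][2];d=np.array([577,-244])-p
c,t=np.cos(y),np.sin(y);print("dx,dy tool",d@[c,t],d@[t,-c],"rot z deg",np.degrees(y-1.445))
E
```

```text
[457.3  30.2 200.6] [ 3.14e+00 -3.00e-03  6.51e-01] [ 0.063  0.16   2.036 -0.     0.942  0.983]
dx,dy tool -70.95338193095681 290.67083269228806 rot z deg -45.50275765254937
```

Call:
carry_out(
  delta_pos=[
    [-0.014,0.057,0],
    [-0.028,0.114,0],
    [-0.042,0.171,0],
    [-0.055,0.228,0],
    [-0.068,0.28,0],
    [-0.068,0.28,0],
    [-0.068,0.28,0],
    [-0.068,0.28,0],
  ],
  rot=[
    [0,0,-9],
    [0,0,-18],
    [0,0,-27],
    [0,0,-36],
    [0,0,-45],
    [0,0,-45],
    [0,0,-45],
    [0,0,-45],
  ],
  claw=0.06,
)

```text
clock: 14.95
eef_pos: [569.5, -232.9, 199.3]
tcp_rot: [-3.141, -0.0, 1.429]
contact_force: [-0.4, -0.3, 0.1]
opening: 0.707
grasp_force: 0.0
```

```bash
python3 - <<'E'
from h import *
s=r.sense(); print(s["eef_pos"].round(1),s["tcp_rot"].round(3))
a=r.grab_frame("scene"); cv2.imwrite("pics/s3.png",cv2.resize(a[130:255,150:330],None,fx=4.4,fy=4.4,interpolation=cv2.INTER_CUBIC))
t=tiles("scene",a).astype(np.uint8); n,l,st,_=cv2.connectedComponentsWithStats(t)
for i in range(1,n):
    if 400<st[i,4]<900: print(st[i],hull_rect("scene",l==i,20))
p=s["eef_pos"][:2];y=s["tcp_rot"][2];d=np.array([577,-244])-p
c,t=np.cos(y),np.sin(y);print("dx,dy tool",d@[c,t],d@[t,-c],"rot z deg",np.degrees(y-1.445))
E
```

```text
[ 569.5 -232.9  199.3] [-3.141 -0.     1.429]
[463 296  49  40 890] ((666.5505981445312, 727.6087036132812), (95.01036071777344, 137.65057373046875), 11.562206268310547)
[368 332  31  32 779] ((856.5991821289062, 475.0326843261719), (80.79629516601562, 81.56468963623047), 20.829553604125977)
dx,dy tool -9.934529427998385 8.96651275085198 rot z deg -0.9422969592616783
```

View pics/s3.png

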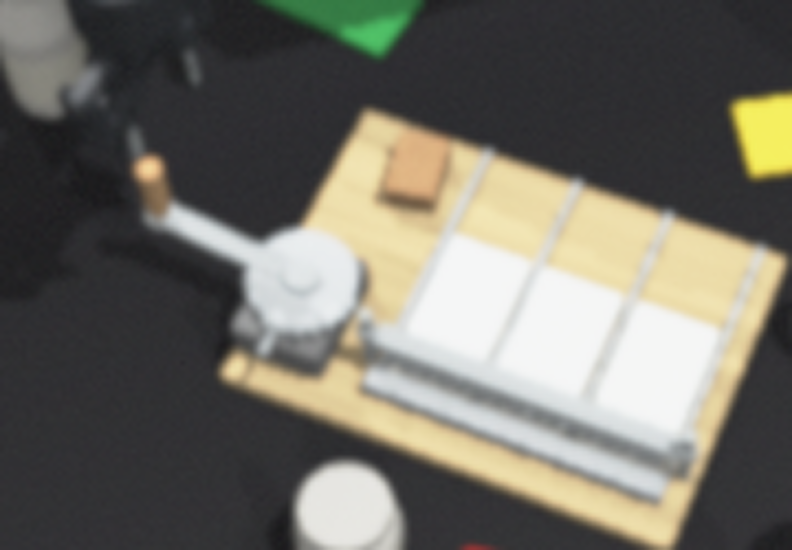

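All three near tile edges (crop (490,255), (570,285), (665,315)) lie in line, parallel to the board's edge: flush. The grip (150,165) stands between the open fingers, so I centre and descend.

Call:
carry_out(
  delta_pos=[
    [-0.01,0.009,0],
    [-0.01,0.009,0],
    [-0.01,0.009,0.03],
    [-0.01,0.009,0.06],
    [-0.01,0.009,0.085],
    [-0.01,0.009,0.096],
    [-0.01,0.009,0.096],
  ],
  rot=[
    [0,0,-1],
    [0,0,-1],
    [0,0,-1],
    [0,0,-1],
    [0,0,-1],
    [0,0,-1],
    [0,0,-1],
  ],
  claw=0.06,
)

```text
clock: 15.88
eef_pos: [577.2, -245.0, 102.9]
tcp_rot: [-3.141, -0.0, 1.446]
contact_force: [-0.1, 0.7, 0.8]
opening: 0.701
grasp_force: 0.0
```

```bash
python3 - <<'E'
from h import *
s=r.sense(); print(s["eef_pos"].round(1),s["tcp_rot"].round(3))
a=r.grab_frame("scene"); b=r.grab_frame("top")
f=lambda a:cv2.resize(a,(400,400),interpolation=cv2.INTER_CUBIC)
cv2.imwrite("pics/s4.png",np.hstack([f(a[130:210,150:230]),f(b[140:220,280:360])]))
E
```

```text
[ 577.2 -245.   102.9] [-3.141 -0.     1.446]
```

View pics/s4.png

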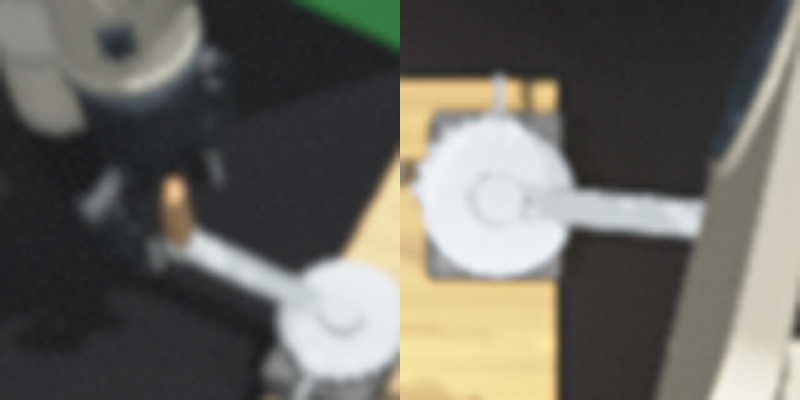

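The grip (175,210) is centred between the fingertips (155,250) and (218,180), so I close.

Call:
carry_out(
  delta_pos=[
    [0,0,0],
    [0,0,0],
    [0,0,0],
    [0,0,0],
    [0,0,0],
    [0,0,0],
  ],
  rot=[
    [0,0,0],
    [0,0,0],
    [0,0,0],
    [0,0,0],
    [0,0,0],
    [0,0,0],
  ],
  claw=0.0,
  grip_force=60,
)

```text
clock: 16.73
eef_pos: [578.5, -245.5, 104.1]
tcp_rot: [3.139, 0.0, 1.446]
contact_force: [4.5, -0.2, 6.1]
opening: 0.193
grasp_force: 58.9
```

Call:
carry_out(
  delta_pos=[
    [0.0003,-0.0084,0],
    [0.0012,-0.0167,0],
    [0.0026,-0.025,0],
    [0.0047,-0.0331,0],
    [0.0072,-0.041,0],
    [0.0104,-0.0488,0],
    [0.014,-0.0563,0],
    [0.0161,-0.06,0],
  ],
  rot=[
    [0,0,4],
    [0,0,8],
    [0,0,12],
    [0,0,16],
    [0,0,20],
    [0,0,24],
    [0,0,28],
    [0,0,30],
  ],
)

```text
clock: 17.73
eef_pos: [520.8, -222.0, 104.0]
tcp_rot: [3.139, -0.001, 0.921]
contact_force: [4.8, -0.9, 5.0]
opening: 0.196
grasp_force: 58.9
```

```bash
cat > ang.py <<'E'
from h import *
s=r.sense();p=s["eef_pos"];A=np.array([593.6,-124.2]);v=p[:2]-A
th=np.radians(-97.2)-np.arctan2(v[1],v[0])
print(p.round(1),"R",np.hypot(*v).round(1),"theta",th.round(3),"byyaw",(1.446-s["tcp_rot"][2]).round(3),s["contact_force"].round(1),s["wrist_torque"].round(2),s["opening"],s["clock"])
E
python3 ang.py
```

```text
[ 520.8 -222.   104. ] R 121.9 theta 0.514 byyaw 0.525 [ 4.8 -0.9  5. ] [-0.04 -0.75  0.24] 0.19567919889339722 17.725
```

Call:
carry_out(
  delta_pos=[
    [0.0003,-0.0084,0],
    [0.0012,-0.0167,0],
    [0.0026,-0.025,0],
    [0.0047,-0.0331,0],
    [0.0072,-0.041,0],
    [0.0104,-0.0488,0],
    [0.0104,-0.0488,0],
  ],
  rot=[
    [0,0,4],
    [0,0,8],
    [0,0,12],
    [0,0,16],
    [0,0,20],
    [0,0,24],
    [0,0,24],
  ],
)

```text
clock: 18.6
eef_pos: [487.8, -184.3, 104.0]
tcp_rot: [3.14, -0.001, 0.503]
contact_force: [2.1, -2.5, 6.3]
opening: 0.192
grasp_force: 59.1
```

```bash
python3 ang.py
```

```text
[ 487.8 -184.3  104. ] R 121.7 theta 0.929 byyaw 0.943 [ 2.1 -2.5  6.3] [-0.34 -0.48  0.27] 0.19216045574819962 18.6
```

Call:
carry_out(
  delta_pos=[
    [0.0001,-0.0042,0],
    [0.0003,-0.0084,0],
    [0.0007,-0.0125,0],
    [0.0007,-0.0125,0],
    [0.0007,-0.0125,0],
  ],
  rot=[
    [0,0,2],
    [0,0,4],
    [0,0,6],
    [0,0,6],
    [0,0,6],
  ],
)

```text
clock: 19.23
eef_pos: [482.5, -173.6, 104.0]
tcp_rot: [3.139, -0.001, 0.4]
contact_force: [1.6, -4.2, 6.9]
opening: 0.196
grasp_force: 59.2
```

```bash
python3 ang.py; python3 - <<'E'
from h import *
a=r.grab_frame("scene"); cv2.imwrite("pics/s5.png",cv2.resize(a[130:255,150:330],None,fx=4.4,fy=4.4,interpolation=cv2.INTER_CUBIC))
E
```

```text
[ 482.5 -173.6  104. ] R 121.5 theta 1.027 byyaw 1.046 [ 1.6 -4.2  6.9] [-0.65 -0.33  0.36] 0.1962457636535845 19.225
```

View pics/s5.png

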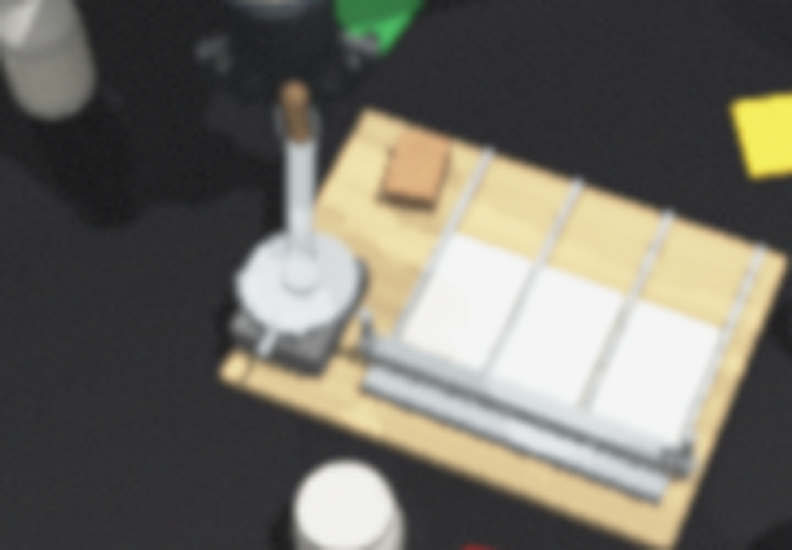

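The lever is held in the fourth notch (θ ≈ 1.03–1.05). The bar is down, the tiles are in line, and the spacer box hasn't moved.

```bash
python3 -c "
from rig import r
print(r.sign_off())"
```

```text
the job is handed in; nothing more can be done
None
```

I pushed the three white tiles flush against the fence, then drew the lever four clicks to about 1.04 rad, and the gripper is still holding it there; the job is handed in at about 19 s, with no verdict returned.

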